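Pack four charged devices into the tray in reverse order

ROBOT

A 6-joint arm with a two-finger parallel gripper is mounted at the origin on the work surface. World frame = base frame: x ahead of the robot, y to its left, z up, the work surface at z = 0. Lengths are in m, angles in rad, forces in N, time in s.
With the tool pointing down it reaches from about 0.3 to 0.825 m from the base axis. Payload 5.4 kg.
Tool frame: the origin (TCP) lies midway between the tips of the shut fingers; the grasp point (between the pads) lies 19 mm behind it; z points along the fingers, y is the line along which they close (so a half turn about z gives the same grasp; the last joint's range is limited). The gripper opens to 92 mm and grips with 3 to 60 N. Pads are 20 mm wide; open, the fingers measure 128 mm over their backs; the gripper's body (75 mm by 189 mm) begins 69 mm behind the grasp point.
Start: joints at [1.103, 0.158, 1.597, -0, 1.386, -0.21], TCP at [0.147, 0.556, 0.215] pointing down, gripper open.
Joint ranges: [-2.91, 2.91], [-0.94, 2.29], [0.18, 2.7], [-1.29, 4.43], [0.17, 2.64], [-3, 3]. Speed limits (rad/s): [2.57, 2.57, 3.14, 3.14, 3.14, 3.14].

INTERFACE

Orientations are given as a unit quaternion [w, x, y, z].
In Python, from station import env, viewer gives the robot as it stands.
- The arm moves only by the tool apply_moves, never from a script. Its argument "steps" is text: rows parted by semicolons, each of 7 numbers parted by spaces: the turn, a rotation vector about the tool's x, y, z in units of 5 degrees (1.0 is 5 degrees), then the shift along the tool's x, y, z in units of 40 mm (1.0 is 40 mm), then the closure, from 0 (fully open) to 1 (shut). In form: ax ay az x y z hand; .... A call has exactly 10 rows; each row shifts and turns the commanded pose from where the row before left it, along the tool's axes as they then stand; what a row does not reach is not made up. A row lasts 1/10 s, in which the tool goes at most 50 mm and 8.59 degrees, less where a joint would pass 70% of its speed; a pose out of reach is approached as far as the arm can. A call is refused whole if a number of a shift passes 1 or a number of a turn 1, either way. A call with a gripper value outside its range is refused whole. The fingers move at their own pace and stop on an object; "grip_force" is the grip in N (left out, the last holds). Time passes only in rows, so rows that do not move let the fingers close, or fill a call up. It gives the time, the measured TCP pose, the force, the opening and the grip force at its end, in the units of the state.
- env.observe(): the state, without advancing time (a new reading comes with each control period).
- viewer.snapshot(name): name is "scene" or "top"; returns the picture (400x640x3 uint8, red, green, blue); there is no depth.
- viewer.camera_params(name): a dict with "fx", "fy", "cx", "cy" (pixels), "rvec" (rotation vector, rad) and "tvec" (3), from world to camera coordinates, as OpenCV has them. Camera axes: x right, y down, z forward; pixel columns grow to the right and rows downward; lengths in m; the calibration is good to about 2 mm. A picture is of the moment at which its call begins. camera_params takes no time and is no camera call.
- env.sign_off(): hands the job in; it is judged then, once.
The state is a dict: "time_s": time; "joint_positions": joint angles; "qvel": joint speeds; "effort": joint torques, N m; "ee_pos": TCP position; "tcp_rot": TCP orientation; "force": force on the tool from outside, world axes, zero at the start; "wrist_torque": the same for the moment, N m; "finger_gap": finger opening in m; "gripper_force": force on a finger pad.
Only numpy, scipy, OpenCV 4.12 (cv2) and the standard library are available. Lean on these libraries where they do the work, as an engineer would, in place of code of your own. Each camera call takes 0.05 s, during which the arm holds its last target. There are 200 camera calls.

TASK

Move the four charged devices from the charging strip into the packing tray, one to a compartment and in reverse order: as seen from the robot, the device that is leftmost on the strip goes into the rightmost compartment, the next one into the next, and so on, until the rightmost one is in the leftmost compartment. Stand each upright on the floor of its compartment, near the middle, and do not tip a device over on the way.

Things in the scene. Friction and masses are not known exactly. Their poses are not given: they have to be found in the camera images.
- strip: charging strip: fixed flat grey metal bar, 78 (x) by 310 (y) by 10 mm high, with four black pads in a row at y = +111, +37, -37, -111 mm. Which device and pad is at which place varies; so does which of strip and tray lies on the robot's left. Origin: centre of its underside, on the table; z up, y to the left as seen from the robot, turned up to 17 degrees.
- tray: packing tray: fixed, white board, 76 (x) by 300 (y) mm, four compartments at y = +111, +37, -37, -111 mm, each 68 (x) by 70 (y) mm inside, floor 4 mm above the table. Dividers and ends across y 22 mm high, lips across x only 10 mm high (above the table), all 4 mm thick. Origin: centre of its underside, on the table; z up, y to the left as seen from the robot, turned up to 17 degrees.
- speaker: a small round loudspeaker, grey, loose, upright cylinder of 52 mm diameter and 36 mm height with a white disc on top, 80 to 170 g. Origin at the centre of its underside, z up.
- adapter: a white cube-shaped power adapter, loose, 42 by 42 by 40 mm high, with two steel prongs folded flat into its top (at most 2 mm proud), 60 to 130 g. Origin at the centre of its underside, z up, x and y along its sides.
- earbuds: a white earbud case, loose, with rounded ends: 36 (x) by 56 (y) by 28 mm high, 40 to 85 g. Its two long sides, across x, are flat and parallel over the middle 20 mm. Origin at the centre of its underside, z up.
- battery: a grey slim power bank standing on its edge, loose: 26 (x) by 56 (y) by 50 mm high, with two dark ports on top, 110 to 225 g. Origin at the centre of its underside, z up.
- pad_speaker: the charging pad, black, 6 mm thick, fixed on the charging strip, round, 60 mm across; the loudspeaker stands on it at the start, and it stays where it is. Origin at the centre of its underside (10 mm above the table), axes parallel to the strip's. The device starts within 3 mm of the pad's middle and 7 degrees of its axes, underside 16 mm above the table.
- pad_adapter: the charging pad, black, 6 mm thick, fixed on the charging strip, 52 mm square; the power adapter stands on it at the start, and it stays where it is. Origin at the centre of its underside (10 mm above the table), axes parallel to the strip's. The device starts within 3 mm of the pad's middle and 7 degrees of its axes, underside 16 mm above the table.
- pad_earbuds: the charging pad, black, 6 mm thick, fixed on the charging strip, with round ends, 46 (x) by 64 (y) mm; the earbud case stands on it at the start, and it stays where it is. Origin at the centre of its underside (10 mm above the table), axes parallel to the strip's. The device starts within 3 mm of the pad's middle and 7 degrees of its axes, underside 16 mm above the table.
- pad_battery: the charging pad, black, 6 mm thick, fixed on the charging strip, oblong, 36 (x) by 64 (y) mm; the power bank stands on it at the start, and it stays where it is. Origin at the centre of its underside (10 mm above the table), axes parallel to the strip's. The device starts within 3 mm of the pad's middle and 7 degrees of its axes, underside 16 mm above the table.

How it is judged:
By the outcome, as a careful person would: the job done as asked, in the order asked, and still so for the second after the job is handed in, with the robot touching nothing.
It also fails if it takes over 109 s, if anything falls off the work surface, if the arm or the gripper's body presses on something with over 40 N, if the wrist force passes 120 N, or if a joint passes its speed limit or range.

## Working session

There is one attempt and no reset: what is moved stays moved. The work goes in short steps, Python scripts to look and compute and a tool call to move; the robot and the scene stay as the last step left them, time stands still between calls to the robot, and variables do not carry over. Pictures are saved under pics/ and viewed, at most 14 in all, crops included, and the job is handed in when it is done.

Besides the shell and the picture viewer there is one more tool, called after "Call:" by a JSON object that holds its "op" and its "data". apply_moves: Moves the arm, as the interface text tells. Its arguments: {"type":"object","properties":{"steps":{"type":"string"},"grip_force":{"type":"number"}},"required":["steps"]}

```bash
mkdir -p pics; ls
python3 - <<'E'
from station import env, viewer
import cv2
for n in("scene","top"):
    im=viewer.snapshot(n); cv2.imwrite(f"pics/{n}0.png",im[:,:,::-1]); print(viewer.camera_params(n))
print(env.observe())
E
```

```text
pics
{'fx': 419.96459045157206, 'fy': 419.96459045157206, 'cx': 319.97768975444575, 'cy': 202.63673671410194, 'rvec': array([ 2.14962198,  0.92945267, -0.42194085]), 'tvec': array([-0.36594877, -0.23801151,  1.15215139])}
{'fx': 434.3497261963895, 'fy': 434.3497261963895, 'cx': 323.027896496383, 'cy': 199.02047419351717, 'rvec': array([ 2.16066258, -2.13576396,  0.16664581]), 'tvec': array([-0.02452803,  0.53309558,  0.8473442 ])}
{'time_s': 0.1, 'joint_positions': array([ 1.10288597e+00,  1.58996515e-01,  1.59808638e+00, -2.87644323e-05,
        1.38616600e+00, -2.10085839e-01]), 'qvel': array([ 5.63517558e-04,  1.98884178e-04, -3.49180316e-03, -3.89998654e-04,
        4.30721800e-04,  3.57231669e-05]), 'effort': array([-7.13827308e-05, -3.86502171e+01, -3.22958708e+01,  7.02133030e-02,
        3.39948409e-02, -2.93841231e-05]), 'ee_pos': array([0.14637982, 0.55548646, 0.21372145]), 'tcp_rot': array([-2.62054310e-04,  1.28552827e-01,  9.91702317e-01, -7.85692182e-04]), 'force': array([-0.0136055 , -0.3061313 ,  0.30378428]), 'wrist_torque': array([-0.00446173, -0.08680439, -0.00253937]), 'gripper_force': 0.0, 'finger_gap': 0.09177011991447502}
```

View pics/top0.png

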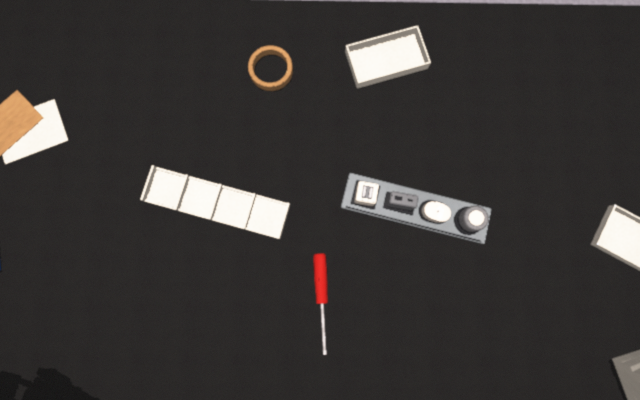

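View pics/scene0.png

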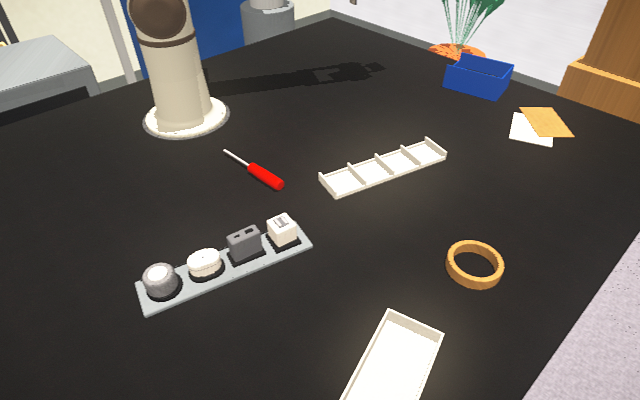

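The top view (ahead is up, left is +y) shows the tray at px (142–290, 165–238). The strip is at (342–491, 174–242), holding from the left the adapter (367,193), battery (403,199), earbuds (436,211) and speaker (472,219). The scene view agrees with this order.

```bash
cat > h.py <<'E'
import cv2, numpy as np
from station import env, viewer
def cam(n):
    p=viewer.camera_params(n); R=cv2.Rodrigues(p['rvec'])[0]
    return p,R,-R.T@p['tvec']
def ray(n,uv,z):
    p,R,c=cam(n); uv=np.atleast_2d(uv).astype(float)
    d=np.c_[(uv[:,0]-p['cx'])/p['fx'],(uv[:,1]-p['cy'])/p['fy'],np.ones(len(uv))]@R
    return c+d*((z-c[2])/d[:,2])[:,None]
def proj(n,X):
    p,R,c=cam(n); K=np.array([[p['fx'],0,p['cx']],[0,p['fy'],p['cy']],[0,0,1]])
    return cv2.projectPoints(np.atleast_2d(X).astype(float),p['rvec'],p['tvec'],K,None)[0][:,0]
E
python3 - <<'E'
from h import *
im=cv2.imread('pics/top0.png')
print('campos',cam('top')[2],cam('scene')[2])
hull=None
def rect(mask,z):
    cs=cv2.findContours(mask,cv2.RETR_EXTERNAL,cv2.CHAIN_APPROX_NONE)[0]
    c=max(cs,key=cv2.contourArea)[:,0]
    P=ray('top',c,z)[:,:2]
    r=cv2.minAreaRect((P*1000).astype(np.float32)); return r,c
g=im.max(2)
t=np.zeros_like(g); t[160:245,130:300]=(g[160:245,130:300]>100)*255
s=np.zeros_like(g); s[165:250,335:500]=(g[165:250,335:500]>55)*255
for n,m,z in(('tray',t,.01),('strip',s,.01)):
    r,c=rect(cv2.morphologyEx(m,cv2.MORPH_CLOSE,np.ones((5,5))),z); print(n,r)
a=cv2.resize(im[160:250,130:300],None,fx=4.5,fy=4.5,interpolation=cv2.INTER_CUBIC)
b=cv2.resize(im[165:250,335:505],None,fx=4.5,fy=4.5,interpolation=cv2.INTER_CUBIC)
cv2.imwrite('pics/c1.png',np.vstack([a[:, :765],b[:, :765]])[:600*2])
b=cv2.imread('pics/scene0.png')[205:315,130:320]
E
```

```text
campos [ 0.40304148 -0.0125341   0.91661616] [ 0.99420948 -0.42324358  0.59197397]
tray ((530.3056640625, 209.93008422851562), (308.6913757324219, 80.57462310791016), 75.1813735961914)
strip ((522.05615234375, -214.24557495117188), (313.4478759765625, 82.25843048095703), 76.23408508300781)
```

View pics/c1.png

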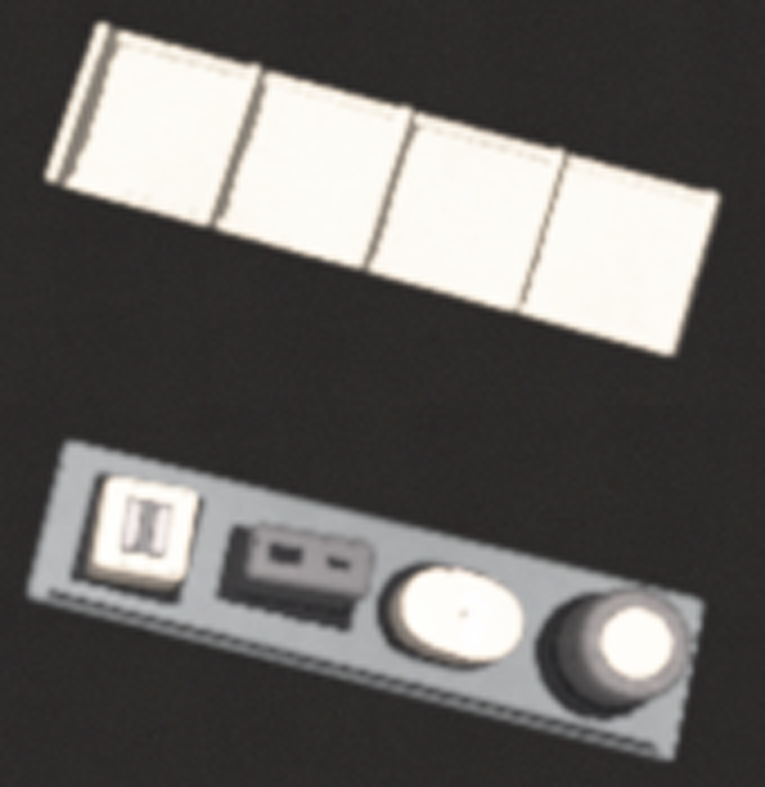

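The crop shows the tray's corners and three divider lines clearly, and all four device tops. Next I cast rays at the right heights.

```bash
cat >> h.py <<'E'
def sub(box,lo,hi=256,img='pics/top0.png',k=3):
    "largest blob contour (full-image px) within box x0,y0,x1,y1 by value range"
    im=cv2.imread(img).max(2); x0,y0,x1,y1=box
    m=cv2.resize(im[y0:y1,x0:x1],None,fx=4,fy=4,interpolation=cv2.INTER_CUBIC)
    m=((m>=lo)&(m<hi)).astype(np.uint8); m=cv2.morphologyEx(m,cv2.MORPH_OPEN,np.ones((k,k)))
    c=max(cv2.findContours(m,cv2.RETR_EXTERNAL,cv2.CHAIN_APPROX_NONE)[0],key=cv2.contourArea)[:,0]
    return (c+.5)/4-.5+[x0,y0]
E
python3 - <<'E'
from h import *
f=lambda x,y:((x+.5)/4.5-.5+130,(y+.5)/4.5-.5+160)
L=ray('top',[f(100,22),f(45,180)],.022); R=ray('top',[f(718,192),f(675,355)],.0)
print('tray L',L.round(4),'R',R.round(4))
print('centre',((L.mean(0)+R.mean(0))/2).round(4),'len',np.linalg.norm(L.mean(0)[:2]-R.mean(0)[:2]),'ydir deg',np.degrees(np.arctan2(*(L.mean(0)-R.mean(0))[[1,0]])))
D=ray('top',[f(*q) for q in[(258,65),(409,108),(563,152),(213,225),(366,270),(518,312)]],.022); print('div',((D[:3]+D[3:])/2).round(4)[:,:2])
g=lambda x,y:((x+.5)/4.5-.5+335,(y-405+.5)/4.5-.5+165)
S=ray('top',[g(66,440),g(27,598),g(704,602),g(672,758)],.01)
print('strip corners',S.round(4)[:,:2],S.mean(0)); 
d=(S[0]+S[1]-S[2]-S[3])/2; print(np.linalg.norm(d),np.degrees(np.arctan2(d[1],d[0]))-90)
th=np.arctan2(d[1],d[0])-np.pi/2; u=d/np.linalg.norm(d)
for y in(.111,.037,-.037,-.111): print('pad',(S.mean(0)+u*y).round(4)[:2])
for n,(x,y,w,h),lo,z in(('adapter',(350,176,385,210),190,.056),('ear',(415,196,456,230),190,.044),('spk',(455,200,492,235),200,.052)):
    c=sub((x,y,w,h),lo); P=(ray('top',c,z)[:,:2]*1000).astype(np.float32); print(n,cv2.minAreaRect(P))
P=(ray('top',[g(*q) for q in[(252,527),(246,577),(374,549),(364,598)]],.066)*1000).round(1)[:,:2];print('bat',P,P.mean(0))
E
```

```text
tray L [[0.6048 0.3419 0.022 ]
 [0.5301 0.362  0.022 ]] R [[0.5313 0.0534 0.    ]
 [0.4541 0.0718 0.    ]]
centre [0.5301 0.2073 0.011 ] len 0.2988283487437988 ydir deg 75.52046208226342
div [[0.5477 0.2753]
 [0.528  0.2042]
 [0.5089 0.133 ]]
strip corners [[ 0.5958 -0.0738]
 [ 0.5201 -0.0557]
 [ 0.5221 -0.3733]
 [ 0.449  -0.3551]] [ 0.52173656 -0.21450988  0.01      ]
0.3080616487641678 -13.59683725869516
pad [ 0.5478 -0.1066]
pad [ 0.5304 -0.1785]
pad [ 0.513  -0.2505]
pad [ 0.4956 -0.3224]
adapter ((547.1546630859375, -106.32755279541016), (42.626914978027344, 44.160831451416016), 80.71643829345703)
ear ((511.3155822753906, -250.44354248046875), (57.127906799316406, 38.79836654663086), 73.26245880126953)
spk ((497.9339904785156, -325.6183776855469), (31.192564010620117, 32.53190231323242), 44.36204528808594)
bat [[ 545.7 -152.3]
 [ 523.4 -149.4]
 [ 536.5 -206.1]
 [ 514.7 -201.2]] [ 530.075 -177.25 ]
```

Ray-cast sizes and pad positions agree with the given dimensions to about 2 mm. The strip's yaw is about -13.6° and the tray's about -14.5°. I turn the tool first, so that it closes across the strip's x.

Call:
{"op": "apply_moves", "data": {"steps": "0 0 1 0 0 0 0; 0 0 1 0 0 0 0; 0 0 1 0 0 0 0; 0 0 1 0 0 0 0; 0 0 1 0 0 0 0; 0 0 1 0 0 0 0; 0 0 1 0 0 0 0; 0 0 1 0 0 0 0; 0 0 1 0 0 0 0; 0 0 1 0 0 0 0", "grip_force": 20}}

```text
time_s: 1.1
ee_pos: [0.1464, 0.5556, 0.214]
tcp_rot: [0.0, 0.537, 0.844, -0.001]
force: [-0.9, 0.2, 0.4]
finger_gap: 0.0918
gripper_force: 0.0
```

Call:
{"op": "apply_moves", "data": {"steps": "0 0 1 0 0 0 0; 0 0 1 0 0 0 0; 0 0 1 0 0 0 0; 0 0 1 0 0 0 0; 0 0 1 0 0 0 0; 0 0 1 0 0 0 0; 0 0 0.9 0 0 0 0; 0 0 0 0 0 0 0; 0 0 0 0 0 0 0; 0 0 0 0 0 0 0"}}

```text
time_s: 2.1
ee_pos: [0.1466, 0.5558, 0.2144]
tcp_rot: [0.0, 0.762, 0.648, -0.0]
force: [-0.4, -1.2, -0.5]
finger_gap: 0.0919
gripper_force: 0.0
```

```bash
cat >> h.py <<'E'
from scipy.spatial.transform import Rotation as Ro
# target: x,y (m), closing-axis world angle (deg)
T=dict(adapter=(.5472,-.1063,-9.3),battery=(.5300,-.1777,-9.6),earbuds=(.5115,-.2504,-16.5),speaker=(.4979,-.3256,-13.6),
 c1=(.557,.314,-14.5),c2=(.5386,.2423,-14.5),c3=(.520,.1707,-14.5),c4=(.5015,.099,-14.5))
def state():
    o=env.observe(); q=o['tcp_rot']; R=Ro.from_quat(np.r_[q[1:],q[0]]).as_matrix()
    return o,R,np.degrees(np.arctan2(R[1,1],R[0,1]))
def go(name,z,start=None):
    "total units, turn given last (shift along present axes first)"
    o,R,phi=state(); x,y,a=T[name]; p=o['ee_pos'] if start is None else start
    d=R.T@(np.array([x,y,z])-p)/.04
    print(name,'t',round(o['time_s'],1),'pos',o['ee_pos'].round(4),'phi',phi.round(2),'tilt',R[2].round(4),'gap',round(o['finger_gap'],4),'F',o['force'].round(1),'pad',round(float(o['gripper_force']),1))
    print('  shift units',d.round(3),'az units',round((phi-a)/5,3))
E
python3 -c "
from h import *
go('adapter',.13)"
```

```text
adapter t 2.1 pos [0.1466 0.5558 0.2144] phi -9.2 tilt [-4.e-04 -1.e-04 -1.e+00] gap 0.0919 F [-0.4 -1.2 -0.5] pad 0.0
  shift units [-14.739  12.534   2.114] az units 0.02
```

Call:
{"op": "apply_moves", "data": {"steps": "0 0 0 -0.7 0.6 0 0; 0 0 0 -0.7 0.6 0 0; 0 0 0 -0.7 0.6 0 0; 0 0 0 -0.7 0.6 0 0; 0 0 0 -0.7 0.6 0 0; 0 0 0 -0.7 0.6 0 0; 0 0 0 -0.7 0.6 0 0; 0 0 0 -0.7 0.6 0 0; 0 0 0 -0.7 0.6 0 0; 0 0 0 -0.7 0.6 0 0"}}

```text
time_s: 3.1
ee_pos: [0.3389, 0.2397, 0.2148]
tcp_rot: [0.0, 0.762, 0.648, 0.0]
force: [0.4, 0.1, 0.0]
finger_gap: 0.0918
gripper_force: 0.0
```

Call:
{"op": "apply_moves", "data": {"steps": "0 0 0 -0.8 0.7 0.2 0; 0 0 0 -0.8 0.7 0.2 0; 0 0 0 -0.8 0.7 0.2 0; 0 0 0 -0.8 0.7 0.2 0; 0 0 0 -0.8 0.7 0.2 0; 0 0 0 -0.8 0.7 0.2 0; 0 0 0 -0.8 0.7 0.2 0; 0 0 0 -0.8 0.7 0.2 0; 0 0 0 -0.8 0.7 0.2 0; 0 0 0 -0.5 0.2 0.2 0"}}

```text
time_s: 4.1
ee_pos: [0.547, -0.1079, 0.1345]
tcp_rot: [0.001, 0.762, 0.647, 0.0]
force: [-0.2, -0.2, 0.2]
finger_gap: 0.0922
gripper_force: 0.0
```

```bash
python3 -c "
from h import *
go('adapter',.026)
cv2.imwrite('pics/top1.png',viewer.snapshot('top')[80:320,220:540,::-1])"
```

```text
adapter t 4.1 pos [ 0.547  -0.1079  0.1345] phi -9.32 tilt [-8.0e-04  1.6e-03 -1.0e+00] gap 0.0922 F [-0.2 -0.2  0.2] pad 0.0
  shift units [ 0.042 -0.007  2.711] az units -0.003
```

View pics/top1.png

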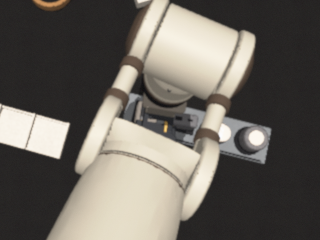

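The arm hides the grasp from the top camera, but the measured pose is within 2 mm of the target. I descend and grip.

Call:
{"op": "apply_moves", "data": {"steps": "0 0 0 0.04 0 0.6 0; 0 0 0 0 0 0.6 0; 0 0 0 0 0 0.6 0; 0 0 0 0 0 0.5 0; 0 0 0 0 0 0.4 0; 0 0 0 0 0 0 0.2; 0 0 0 0 0 0 1; 0 0 0 0 0 0 1; 0 0 0 0 0 0 1; 0 0 0 0 0 0 1", "grip_force": 20}}

```text
time_s: 5.15
ee_pos: [0.5462, -0.1035, 0.0275]
tcp_rot: [0.001, 0.762, 0.648, 0.0]
force: [0.9, -0.9, -0.5]
finger_gap: 0.0541
gripper_force: 0.0
```

Call:
{"op": "apply_moves", "data": {"steps": "0 0 0 0 0 0 1; 0 0 0 0 0 0 1; 0 0 0 0 0 0 1; 0 0 0 0 0 0 1; 0 0 0 0 0 -0.3 1; 0 0 0 0 0 -0.6 1; 0 0 0 0 0 -0.6 1; 0 0 0 0 0 -0.6 1; 0 0 0 0 0 0 1; 0 0 0 0 0 0 1"}}

```text
time_s: 6.15
ee_pos: [0.5456, -0.1033, 0.1106]
tcp_rot: [0.0, 0.762, 0.648, 0.0]
force: [-0.5, -0.0, -1.2]
finger_gap: 0.0418
gripper_force: 20.0
```

```bash
python3 -c "
from h import *
go('c4',.10)
go('c4',.016)
cv2.imwrite('pics/sc1.png',viewer.snapshot('scene')[100:330,100:480,::-1])"
```

```text
c4 t 6.2 pos [ 0.5456 -0.1033  0.1106] phi -9.27 tilt [-1.e-04  5.e-04 -1.e+00] gap 0.0418 F [-0.5 -0.  -1.2] pad 20.0
  shift units [ 4.815 -1.903  0.264] az units 1.046
c4 t 6.2 pos [ 0.5456 -0.1033  0.1106] phi -9.27 tilt [-1.e-04  5.e-04 -1.e+00] gap 0.0418 F [-0.5 -0.  -1.2] pad 20.0
  shift units [ 4.815 -1.904  2.364] az units 1.046
```

View pics/sc1.png

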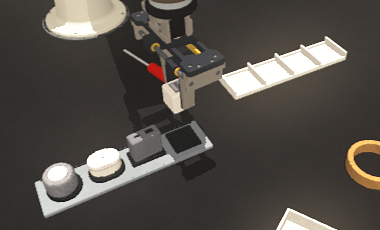

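The adapter is held (gap 41.8 mm) and clear of the strip. I carry it to the rightmost compartment.

Call:
{"op": "apply_moves", "data": {"steps": "0 0 0 0.4 -0.1 0 1; 0 0 0 0.7 -0.3 0 1; 0 0 0 0.7 -0.3 0 1; 0 0 0 0.7 -0.3 0 1; 0 0 0 0.7 -0.3 0 1; 0 0 0 0.7 -0.3 0 1; 0 0 0 0.7 -0.2 0 1; 0 0 0 0.28 -0.1 0 1; 0 0 1 0 0 0 1; 0 0 0 0 0 0 1"}}

```text
time_s: 7.2
ee_pos: [0.5012, 0.1021, 0.1097]
tcp_rot: [-0.0, 0.789, 0.614, -0.001]
force: [0.2, -0.0, -0.4]
finger_gap: 0.0421
gripper_force: 20.0
```

```bash
python3 -c "
from h import *
go('c4',.0165)"
```

```text
c4 t 7.2 pos [0.5012 0.1021 0.1097] phi -14.23 tilt [-6.0e-04 -1.6e-03 -1.0e+00] gap 0.0421 F [ 0.2 -0.  -0.4] pad 20.0
  shift units [-0.073  0.03   2.331] az units 0.054
```

Call:
{"op": "apply_moves", "data": {"steps": "0 0 0 0 0.03 0.5 1; 0 0 0 0 0 0.5 1; 0 0 0 0 0 0.5 1; 0 0 0 0 0 0.4 1; 0 0 0 0 0 0.2 1; 0 0 0 0 0 0.1 1; 0 0 0 0 0 0.1 1; 0 0 0 0 0 0 1; 0 0 0 0 0 0 1; 0 0 0 0 0 0 1"}}

```text
time_s: 8.2
ee_pos: [0.5038, 0.1013, 0.0192]
tcp_rot: [0.0, 0.789, 0.614, 0.0]
force: [-0.4, 0.5, -2.0]
finger_gap: 0.0418
gripper_force: 20.0
```

Call:
{"op": "apply_moves", "data": {"steps": "0 0 0 0 0 0.03 1; 0 0 0 0 0 0 0.3; 0 0 0 0 0 0 0.3; 0 0 0 0 0 0 0.3; 0 0 0 0 0 0 0.3; 0 0 0 0 0 0 0.3; 0 0 0 0 0 -0.4 0.3; 0 0 0 0 0 -0.6 0; 0 0 0 0 0 -0.9 0; 0 0 0 0 0 -0.7 0"}}

```text
time_s: 9.2
ee_pos: [0.5035, 0.1013, 0.1231]
tcp_rot: [0.0, 0.789, 0.614, 0.0]
force: [0.1, -0.2, 0.1]
finger_gap: 0.0866
gripper_force: 0.0
```

```bash
python3 -c "
from h import *
go('battery',.12)"
```

```text
battery t 9.2 pos [0.5035 0.1013 0.1231] phi -14.27 tilt [ 2.e-04  9.e-04 -1.e+00] gap 0.0866 F [ 0.1 -0.2  0.1] pad 0.0
  shift units [-6.596  2.362  0.079] az units -0.934
```

Call:
{"op": "apply_moves", "data": {"steps": "0 0 0 -0.7 0.2 0 0; 0 0 0 -0.8 0.3 0 0; 0 0 0 -0.8 0.3 0 0; 0 0 0 -0.8 0.3 0 0; 0 0 0 -0.8 0.3 0 0; 0 0 0 -0.8 0.3 0 0; 0 0 0 -0.8 0.3 0 0; 0 0 0 -0.8 0.3 0 0; 0 0 0 -0.3 0.06 0 0; 0 0 -0.94 0 0 0 0"}}

```text
time_s: 10.2
ee_pos: [0.5294, -0.1793, 0.1213]
tcp_rot: [-0.0, 0.764, 0.645, -0.0]
force: [-0.1, -0.4, 0.3]
finger_gap: 0.0919
gripper_force: 0.0
```

Run:
```python
from h import *
go('battery',.025)
im=viewer.snapshot('scene')[:,:,::-1].copy()
cv2.imwrite('pics/sc2.png',im[100:330,100:480])
```

```text
battery t 10.2 pos [ 0.5294 -0.1793  0.1213] phi -9.62 tilt [ 0.e+00 -1.e-04 -1.e+00] gap 0.0919 F [-0.1 -0.4  0.3] pad 0.0
  shift units [0.042 0.007 2.408] az units -0.003
```

View pics/sc2.png

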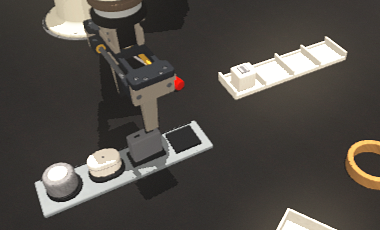

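The adapter stands upright in the rightmost compartment, and the gripper is over the battery. I descend and grip at 30 N.

Call:
{"op": "apply_moves", "data": {"steps": "0 0 0 0.03 0 0.6 0; 0 0 0 0 0 0.6 0; 0 0 0 0 0 0.6 0; 0 0 0 0 0 0.4 0; 0 0 0 0 0 0.2 0; 0 0 0 0 0 0 0.2; 0 0 0 0 0 0 1; 0 0 0 0 0 0 1; 0 0 0 0 0 0 1; 0 0 0 0 0 0 1", "grip_force": 30}}

```text
time_s: 11.25
ee_pos: [0.5303, -0.1769, 0.0261]
tcp_rot: [0.001, 0.764, 0.646, 0.0]
force: [-0.1, -0.1, 0.3]
finger_gap: 0.0538
gripper_force: 0.0
```

Call:
{"op": "apply_moves", "data": {"steps": "0 0 0 0 0 0 1; 0 0 0 0 0 0 1; 0 0 0 0 0 0 1; 0 0 0 0 0 0 1; 0 0 0 0 0 -0.3 1; 0 0 0 0 0 -0.6 1; 0 0 0 0 0 -0.6 1; 0 0 0 0 0 -0.7 1; 0 0 0 0 0 0 1; 0 0 0 0 0 0 1"}}

```text
time_s: 12.25
ee_pos: [0.5299, -0.1767, 0.1135]
tcp_rot: [0.0, 0.764, 0.646, 0.0]
force: [0.3, -0.2, -2.4]
finger_gap: 0.0256
gripper_force: 30.0
```

Run:
```python
from h import *
go('c3',.0155)
```

```text
c3 t 12.2 pos [ 0.5299 -0.1767  0.1135] phi -9.57 tilt [-3.e-04  7.e-04 -1.e+00] gap 0.0256 F [ 0.3 -0.2 -2.4] pad 30.0
  shift units [ 8.524 -1.689  2.447] az units 0.986
```

Call:
{"op": "apply_moves", "data": {"steps": "0 0 0 0.5 -0.1 0 1; 0 0 0 1 -0.2 0 1; 0 0 0 1 -0.2 0 1; 0 0 0 1 -0.2 0 1; 0 0 0 1 -0.2 0 1; 0 0 0 1 -0.2 0 1; 0 0 0 1 -0.2 0 1; 0 0 0 1 -0.2 0 1; 0 0 0 0.7 -0.1 0 1; 0 0 0 0.34 -0.09 0 1"}}

```text
time_s: 13.25
ee_pos: [0.5181, 0.1734, 0.1112]
tcp_rot: [-0.001, 0.763, 0.647, -0.001]
force: [0.1, 0.3, -1.6]
finger_gap: 0.0251
gripper_force: 30.0
```

Call:
{"op": "apply_moves", "data": {"steps": "0 0 0.98 0 0 0 1; 0 0 0 0 0 0.5 1; 0 0 0 0 0 0.5 1; 0 0 0 0 0 0.5 1; 0 0 0 0 0 0.4 1; 0 0 0 0 0 0 1; 0 0 0 0 0 0 1; 0 0 0 0 0 0 1; 0 0 0 0 0 0 1; 0 0 0 0 0 0 1"}}

```text
time_s: 14.25
ee_pos: [0.5206, 0.1714, 0.0382]
tcp_rot: [0.0, 0.791, 0.612, 0.001]
force: [-0.3, -0.2, -1.3]
finger_gap: 0.0258
gripper_force: 30.0
```

Run:
```python
from h import *
go('c3',.0150)
```

```text
c3 t 14.2 pos [0.5206 0.1714 0.0382] phi -14.47 tilt [ 4.0e-04  1.4e-03 -1.0e+00] gap 0.0258 F [-0.3 -0.2 -1.3] pad 30.0
  shift units [-0.022 -0.01   0.58 ] az units 0.006
```

Call:
{"op": "apply_moves", "data": {"steps": "0 0 0 0 0 0.2 1; 0 0 0 0 0 0.2 1; 0 0 0 0 0 0.1 1; 0 0 0 0 0 0.07 1; 0 0 0 0 0 0 1; 0 0 0 0 0 0 1; 0 0 0 0 0 0 0.5; 0 0 0 0 0 0 0.4; 0 0 0 0 0 0 0.4; 0 0 0 0 0 0 0.4"}}

```text
time_s: 15.25
ee_pos: [0.5202, 0.1715, 0.0149]
tcp_rot: [0.0, 0.791, 0.612, 0.0]
force: [-0.1, -0.2, 0.2]
finger_gap: 0.0544
gripper_force: 0.0
```

Call:
{"op": "apply_moves", "data": {"steps": "0 0 0 0 0 0 0.4; 0 0 0 0 0 0 0.4; 0 0 0 0 0 -0.4 0.4; 0 0 0 0 0 -0.6 0.3; 0 0 0 0 0 -0.8 0; 0 0 0 0 0 -0.7 0; 0 0 0 -0.5 0 0 0; 0 0 0 -1 0.2 0 0; 0 0 0 -1 0.2 0 0; 0 0 0 -1 0.2 0 0"}}

```text
time_s: 16.25
ee_pos: [0.508, 0.0286, 0.1148]
tcp_rot: [0.0, 0.79, 0.613, 0.0]
force: [0.4, -0.6, -0.1]
finger_gap: 0.0919
gripper_force: 0.0
```

Run:
```python
from h import *
go('earbuds',.10)
```

```text
earbuds t 16.2 pos [0.508  0.0286 0.1148] phi -14.42 tilt [-0.e+00  5.e-04 -1.e+00] gap 0.0919 F [ 0.4 -0.6 -0.1] pad 0.0
  shift units [-6.734  1.823  0.371] az units 0.416
```

Call:
{"op": "apply_moves", "data": {"steps": "0 0 0 -0.9 0.2 0 0; 0 0 0 -0.9 0.2 0 0; 0 0 0 -0.9 0.2 0 0; 0 0 0 -0.9 0.3 0 0; 0 0 0 -0.9 0.3 0 0; 0 0 0 -0.9 0.3 0 0; 0 0 0 -0.9 0.3 0 0; 0 0 0 -0.3 0 0 0; 0 0 0.4 0 0 0 0; 0 0 0 0 0 0 0"}}

```text
time_s: 17.25
ee_pos: [0.5116, -0.2435, 0.1144]
tcp_rot: [-0.0, 0.801, 0.598, 0.0]
force: [0.5, 0.4, -0.5]
finger_gap: 0.0916
gripper_force: 0.0
```

Run:
```python
from h import *
go('earbuds',.025)
im=viewer.snapshot('scene')[:,:,::-1].copy()
cv2.imwrite('pics/sc3.png',im[100:330,100:480])
```

```text
earbuds t 17.2 pos [ 0.5116 -0.2435  0.1144] phi -16.51 tilt [ 6.e-04 -6.e-04 -1.e+00] gap 0.0916 F [ 0.5  0.4 -0.5] pad 0.0
  shift units [-0.167  0.047  2.235] az units -0.002
```

View pics/sc3.png

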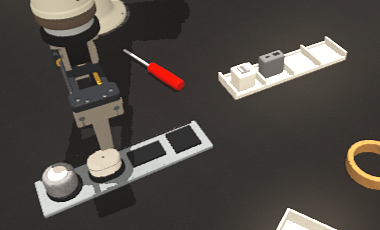

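The adapter and battery are both upright in the two rightmost compartments. Next are the earbuds.

Call:
{"op": "apply_moves", "data": {"steps": "0 0 0 -0.16 0.04 0.5 0; 0 0 0 0 0 0.6 0; 0 0 0 0 0 0.5 0; 0 0 0 0 0 0.4 0; 0 0 0 0 0 0.22 0; 0 0 0 0 0 0 0.2; 0 0 0 0 0 0 1; 0 0 0 0 0 0 1; 0 0 0 0 0 0 1; 0 0 0 0 0 0 1", "grip_force": 15}}

```text
time_s: 18.3
ee_pos: [0.5121, -0.2507, 0.0265]
tcp_rot: [0.001, 0.801, 0.599, 0.0]
force: [0.4, 0.4, -0.1]
finger_gap: 0.0539
gripper_force: 0.0
```

Call:
{"op": "apply_moves", "data": {"steps": "0 0 0 0 0 0 1; 0 0 0 0 0 0 1; 0 0 0 0 0 0 1; 0 0 0 0 0 0 1; 0 0 0 0 0 -0.3 1; 0 0 0 0 0 -0.6 1; 0 0 0 0 0 -0.7 1; 0 0 0 0 0 -0.7 1; 0 0 0 0 0 0 1; 0 0 0 0 0 0 1"}}

```text
time_s: 19.3
ee_pos: [0.5119, -0.2505, 0.1183]
tcp_rot: [0.001, 0.801, 0.599, 0.0]
force: [-0.2, -1.0, -1.3]
finger_gap: 0.0359
gripper_force: 15.0
```

Run:
```python
from h import *
go('c2',.0155)
```

```text
c2 t 19.3 pos [ 0.5119 -0.2505  0.1183] phi -16.47 tilt [-5.0e-04  1.2e-03 -1.0e+00] gap 0.0359 F [-0.2 -1.  -1.3] pad 15.0
  shift units [12.005 -2.857  2.561] az units -0.394
```

Call:
{"op": "apply_moves", "data": {"steps": "0 0 0 0.5 -0.1 0 1; 0 0 0 1 -0.25 0 1; 0 0 0 1 -0.25 0 1; 0 0 0 1 -0.25 0 1; 0 0 0 1 -0.25 0 1; 0 0 0 1 -0.25 0 1; 0 0 0 1 -0.25 0 1; 0 0 0 1 -0.25 0 1; 0 0 0 1 -0.25 0 1; 0 0 0 1 -0.25 0 1"}}

```text
time_s: 20.3
ee_pos: [0.5276, 0.1424, 0.1157]
tcp_rot: [-0.001, 0.801, 0.599, -0.001]
force: [0.6, -0.5, -0.7]
finger_gap: 0.0356
gripper_force: 15.0
```

Call:
{"op": "apply_moves", "data": {"steps": "0 0 0 1 -0.2 0 1; 0 0 0 0.8 -0.2 0 1; 0 0 0 0.7 -0.1 0 1; 0 0 -0.39 0 0 0 1; 0 0 0 0 0 0.5 1; 0 0 0 0 0 0.5 1; 0 0 0 0 0 0.5 1; 0 0 0 0 0 0.4 1; 0 0 0 0 0 0 1; 0 0 0 0 0 0 1"}}

```text
time_s: 21.3
ee_pos: [0.538, 0.2422, 0.0413]
tcp_rot: [-0.0, 0.791, 0.612, -0.001]
force: [-0.3, 0.6, -0.4]
finger_gap: 0.0357
gripper_force: 15.0
```

Run:
```python
from h import *
go('c2',.0155)
```

```text
c2 t 21.3 pos [0.538  0.2422 0.0413] phi -14.52 tilt [-6.0e-04 -1.2e-03 -1.0e+00] gap 0.0357 F [-0.3  0.6 -0.4] pad 15.0
  shift units [0.007 0.014 0.644] az units -0.005
```

Call:
{"op": "apply_moves", "data": {"steps": "0 0 0 0 0 0.2 1; 0 0 0 0 0 0.2 1; 0 0 0 0 0 0.1 1; 0 0 0 0 0 0.1 1; 0 0 0 0 0 0.03 1; 0 0 0 0 0 0 1; 0 0 0 0 0 0 1; 0 0 0 0 0 0 0.3; 0 0 0 0 0 0 0.3; 0 0 0 0 0 0 0.3"}}

```text
time_s: 22.3
ee_pos: [0.5387, 0.2423, 0.0169]
tcp_rot: [0.0, 0.791, 0.612, 0.0]
force: [0.9, -0.2, -0.1]
finger_gap: 0.0576
gripper_force: 0.0
```

Call:
{"op": "apply_moves", "data": {"steps": "0 0 0 0 0 0 0.3; 0 0 0 0 0 0 0.3; 0 0 0 0 0 -0.4 0.3; 0 0 0 0 0 -0.6 0.3; 0 0 0 0 0 -0.8 0; 0 0 0 0 0 -0.7 0; 0 0 0 -0.5 0 0 0; 0 0 0 -1 0.2 0 0; 0 0 0 -1 0.2 0 0; 0 0 0 -1 0.2 0 0"}}

```text
time_s: 23.3
ee_pos: [0.5267, 0.0995, 0.1181]
tcp_rot: [0.001, 0.791, 0.612, 0.001]
force: [1.0, 0.1, 0.4]
finger_gap: 0.0917
gripper_force: 0.0
```

Call:
{"op": "apply_moves", "data": {"steps": "0 0 0 -1 0.2 0 0; 0 0 0 -1 0.2 0 0; 0 0 0 -1 0.2 0 0; 0 0 0 -1 0.2 0 0; 0 0 0 -1 0.2 0 0; 0 0 0 -1 0.2 0 0; 0 0 0 -1 0.2 0 0; 0 0 0 -1 0.2 0 0; 0 0 0 -1 0.2 0 0; 0 0 0 0 0 0 0"}}

```text
time_s: 24.3
ee_pos: [0.506, -0.2708, 0.1184]
tcp_rot: [0.002, 0.792, 0.61, -0.0]
force: [-0.5, 1.0, -0.1]
finger_gap: 0.0919
gripper_force: 0.0
```

Run:
```python
from h import *
go('speaker',.025)
im=viewer.snapshot('scene')[:,:,::-1].copy()
cv2.imwrite('pics/sc4.png',im[100:330,100:480])
```

```text
speaker t 24.3 pos [ 0.506  -0.2708  0.1184] phi -14.8 tilt [-0.0027  0.0029 -1.    ] gap 0.0919 F [-0.5  1.  -0.1] pad 0.0
  shift units [-1.369  0.148  2.34 ] az units -0.239
```

View pics/sc4.png

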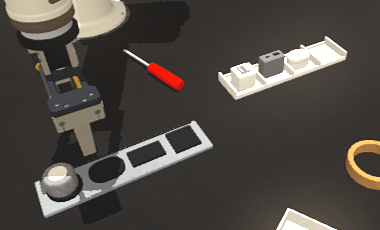

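The earbuds are placed upright. The speaker is last; I take (0.497, -0.3245), between the disc measurement and the pad's centre.

Call:
{"op": "apply_moves", "data": {"steps": "0 0 -0.2 0 0 0 0; 0 0 0 -0.4 0 0 0; 0 0 0 -0.5 0.1 0 0; 0 0 0 -0.4 0 0 0; 0 0 0 0 0 0.3 0; 0 0 0 0 0 0.2 0; 0 0 0 0 0 0 0; 0 0 0 0 0 0 0; 0 0 0 0 0 0 0; 0 0 0 0 0 0 0"}}

```text
time_s: 25.35
ee_pos: [0.4981, -0.3172, 0.097]
tcp_rot: [0.0, 0.785, 0.619, 0.0]
force: [-0.3, -0.3, 0.2]
finger_gap: 0.0919
gripper_force: 0.0
```

Run:
```python
from h import *
T['speaker']=(.497,-.3245,-13.6)
go('speaker',.025)
```

```text
speaker t 25.4 pos [ 0.4981 -0.3172  0.097 ] phi -13.49 tilt [-4.e-04  7.e-04 -1.e+00] gap 0.0919 F [-0.3 -0.3  0.2] pad 0.0
  shift units [-0.183  0.015  1.801] az units 0.022
```

Call:
{"op": "apply_moves", "data": {"steps": "0 0 0 -0.18 0 0.3 0; 0 0 0 0 0 0.6 0; 0 0 0 0 0 0.5 0; 0 0 0 0 0 0.3 0; 0 0 0 0 0 0.1 0; 0 0 0 0 0 0 0.2; 0 0 0 0 0 0 1; 0 0 0 0 0 0 1; 0 0 0 0 0 0 1; 0 0 0 0 0 0 1", "grip_force": 25}}

```text
time_s: 26.35
ee_pos: [0.4963, -0.3245, 0.0252]
tcp_rot: [0.0, 0.785, 0.619, 0.0]
force: [0.2, -0.2, 0.5]
finger_gap: 0.0539
gripper_force: 0.0
```

Call:
{"op": "apply_moves", "data": {"steps": "0 0 0 0 0 0 1; 0 0 0 0 0 0 1; 0 0 0 0 0 0 1; 0 0 0 0 0 0 1; 0 0 0 0 0 -0.3 1; 0 0 0 0 0 -0.6 1; 0 0 0 0 0 -0.7 1; 0 0 0 0 0 -0.7 1; 0 0 0 0 0 0 1; 0 0 0 0 0 0 1"}}

```text
time_s: 27.35
ee_pos: [0.4959, -0.3242, 0.1163]
tcp_rot: [-0.0, 0.785, 0.619, -0.0]
force: [-0.1, 0.2, -1.4]
finger_gap: 0.0518
gripper_force: 25.0
```

Run:
```python
from h import *
go('c1',.0155)
```

```text
c1 t 27.4 pos [ 0.4959 -0.3242  0.1163] phi -13.52 tilt [-0. -0. -1.] gap 0.0518 F [-0.1  0.2 -1.4] pad 25.0
  shift units [15.869 -2.245  2.519] az units 0.195
```

Call:
{"op": "apply_moves", "data": {"steps": "0 0 0 0.5 0 0 1; 0 0 0 1 -0.15 0 1; 0 0 0 1 -0.15 0 1; 0 0 0 1 -0.15 0 1; 0 0 0 1 -0.15 0 1; 0 0 0 1 -0.15 0 1; 0 0 0 1 -0.15 0 1; 0 0 0 1 -0.15 0 1; 0 0 0 1 -0.15 0 1; 0 0 0 1 -0.15 0 1"}}

```text
time_s: 28.35
ee_pos: [0.5303, 0.0607, 0.1144]
tcp_rot: [-0.002, 0.785, 0.619, -0.001]
force: [0.1, 0.2, -1.6]
finger_gap: 0.0513
gripper_force: 25.0
```

Call:
{"op": "apply_moves", "data": {"steps": "0 0 0 1 -0.15 0 1; 0 0 0 1 -0.15 0 1; 0 0 0 1 -0.15 0 1; 0 0 0 1 -0.15 0 1; 0 0 0 1 -0.15 0 1; 0 0 0 0.8 -0.1 0 1; 0 0 0 0.5 -0.05 0 1; 0 0 0.2 0 0 0 1; 0 0 0 0 0 0 1; 0 0 0 0 0 0 1"}}

```text
time_s: 29.35
ee_pos: [0.5554, 0.3103, 0.1154]
tcp_rot: [-0.0, 0.791, 0.612, -0.001]
force: [0.7, -0.4, -1.8]
finger_gap: 0.0519
gripper_force: 25.0
```

Run:
```python
from h import *
go('c1',.0155)
```

```text
c1 t 29.4 pos [0.5554 0.3103 0.1154] phi -14.55 tilt [-0.0015 -0.0018 -1.    ] gap 0.0519 F [ 0.7 -0.4 -1.8] pad 25.0
  shift units [0.104 0.021 2.498] az units -0.01
```

Call:
{"op": "apply_moves", "data": {"steps": "0 0 0 0.09 0.02 0.5 1; 0 0 0 0 0 0.5 1; 0 0 0 0 0 0.5 1; 0 0 0 0 0 0.4 1; 0 0 0 0 0 0 1; 0 0 0 0 0 0 1; 0 0 0 0 0 0 1; 0 0 0 0 0 0 1; 0 0 0 0 0 0 1; 0 0 0 0 0 0 1"}}

```text
time_s: 30.35
ee_pos: [0.5583, 0.3147, 0.0412]
tcp_rot: [0.0, 0.791, 0.612, 0.0]
force: [0.7, 0.6, -1.5]
finger_gap: 0.0512
gripper_force: 25.0
```

Run:
```python
from h import *
go('c1',.0145)
```

```text
c1 t 30.4 pos [0.5583 0.3147 0.0412] phi -14.51 tilt [ 5.e-04  8.e-04 -1.e+00] gap 0.0512 F [ 0.7  0.6 -1.5] pad 25.0
  shift units [-0.025 -0.028  0.666] az units -0.003
```

Call:
{"op": "apply_moves", "data": {"steps": "0 0 0 -0.02 -0.02 0.2 1; 0 0 0 0 0 0.2 1; 0 0 0 0 0 0.1 1; 0 0 0 0 0 0.1 1; 0 0 0 0 0 0.06 1; 0 0 0 0 0 0 1; 0 0 0 0 0 0 1; 0 0 0 0 0 0 0.15; 0 0 0 0 0 0 0.15; 0 0 0 0 0 0 0.15"}}

```text
time_s: 31.35
ee_pos: [0.5575, 0.3141, 0.0148]
tcp_rot: [0.0, 0.791, 0.612, 0.0]
force: [0.2, -0.7, 1.0]
finger_gap: 0.0731
gripper_force: 0.0
```

Call:
{"op": "apply_moves", "data": {"steps": "0 0 0 0 0 0 0.15; 0 0 0 0 0 0 0.15; 0 0 0 0 0 -0.4 0.15; 0 0 0 0 0 -0.6 0.15; 0 0 0 0 0 -0.9 0; 0 0 0 0 0 -0.9 0; 0 0 0 0 0 -0.9 0; 0 0 0 0 -0.8 -0.3 0; 0 0 0 0 -1 0 0; 0 0 0 0 -1 0 0"}}

```text
time_s: 32.35
ee_pos: [0.4482, 0.3424, 0.1764]
tcp_rot: [0.0, 0.791, 0.612, 0.002]
force: [-0.4, 0.5, 0.2]
finger_gap: 0.0921
gripper_force: 0.0
```

Call:
{"op": "apply_moves", "data": {"steps": "0 0 0 0.6 -0.8 0 0; 0 0 0 0.8 -0.4 0 0; 0 0 0 0.8 0 0 0; 0 0 0 0.8 0 0 0; 0 0 0 0.8 0 0 0; 0 0 0 0.8 0 0 0; 0 0 0 0.8 0 0 0; 0 0 0 0.5 0 0 0; 0 0 0 0 0 0 0; 0 0 0 0 0 0 0"}}

```text
time_s: 33.35
ee_pos: [0.4613, 0.5822, 0.1748]
tcp_rot: [0.0, 0.791, 0.612, 0.0]
force: [-0.2, -0.8, -0.4]
finger_gap: 0.0918
gripper_force: 0.0
```

Run:
```python
from h import *
a=viewer.snapshot('top')[:,:,::-1]; b=viewer.snapshot('scene')[:,:,::-1]
cv2.imwrite('pics/topF.png',a)
A=cv2.resize(a[150:250,125:305],(720,400),interpolation=cv2.INTER_CUBIC); B=cv2.resize(b[120:210,300:460],(356,200),interpolation=cv2.INTER_CUBIC)
o=np.zeros((600,720,3),np.uint8); o[:400]=A; o[400:,:356]=B; cv2.imwrite('pics/end.png',o)
for n,z in(('c1',.04),('c2',.032),('c3',.054),('c4',.044)): print(n,proj('top',[*T[n][:2],z]))
print(state()[0]['ee_pos'])
```

```text
c1 [[160.53048858 185.56757971]]
c2 [[196.29497598 195.49488711]]
c3 [[228.55617445 203.40805149]]
c4 [[264.75102876 213.58991723]]
[0.46131528 0.58162553 0.17485953]
```

View pics/end.png

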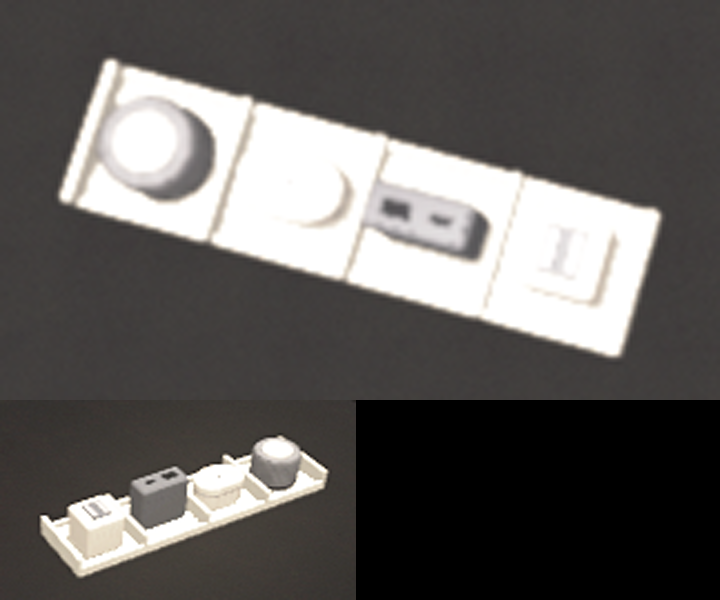

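All four stand upright near their compartment middles. From the left the crop shows the speaker (148,143), earbuds (290,183), battery (421,215) and adapter (563,253), each within about 2 mm of the projected target. The arm is clear, so I hand it in.

```bash
python3 -c "
from station import env
print(env.sign_off())"
```

```text
the job is handed in; nothing more can be done
None
```

All four devices stand upright in the tray in reverse order (from the left: speaker, earbuds, battery, adapter), and the job was handed in at about 33 s with the arm clear.

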